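# Work a template off its upturned wire peg and stand it in the job block

### The arm

A 6-joint arm with a two-finger parallel gripper is mounted at the origin on a cart in front of the work surface, level with it; the furniture and walls round the work are solid. World frame = base frame: x ahead of the robot, y to its left, z up, the work surface at z = 0. Lengths are in mm, angles in rad, forces in N, time in s.
With the tool pointing down it reaches from about 325 to 775 mm from the base axis. Payload 9.3 kg.
Tool frame: the origin (TCP) lies between the finger pads; the fingertips stand 22 mm ahead of it and the grasp point (between the pads) lies 3 mm ahead of it; z points along the fingers, y is the line along which they close (so a half turn about z gives the same grasp; the last joint's range is limited). The gripper opens to 85 mm and grips with 20 to 120 N. Pads are 22 mm wide; open, the fingers measure 114 mm over their backs; the gripper's body (76 mm by 85 mm) begins 54 mm behind the grasp point. The pads swing forward as they close: fully open they stand 13 mm farther back than shut.
Start: joints at [1.069, 0.259, 0.021, 1.334, 0, 1.418], TCP at [187.975, 516.877, 253.279] pointing down, gripper open.
Joint ranges: [-3.04, 3.04], [-0.91, 1.82], [-1.04, 1.36], [-1.92, 1.95], [-1.52, 1.45], [-3.14, 3.14]. Speed limits (rad/s): [2.22, 2.22, 2.79, 3.14, 3.14, 3.14].

### API

Orientations are given as a rotation vector (axis times angle).
In Python, from rig import r gives the robot as it stands.
- The arm moves only by the tool drive_tool, never from a script. Its argument "targets" is a list that holds one entry, the list of rows, each a list of 6 numbers: the shift along the world's x, y, z in cm, then the turn, a rotation vector about the world's x, y, z in degrees. In form: [[[dx, dy, dz, ax, ay, az], ...]]. A call has exactly 5 rows; each row shifts and turns the commanded pose from where the row before left it; what a row does not reach is not made up. A row lasts 1/10 s, in which the tool goes at most 50 mm and 8.59 degrees, less where a joint would pass 70% of its speed; a pose out of reach is approached as far as the arm can. A call with a gripper value outside its range is refused whole. "gripper" is the finger opening in cm, from 0 to 8.54, set as the call begins (left out, the last holds). The fingers move at their own pace and stop on an object; the grip force is fixed at half the most. Time passes only in rows, so rows that do not move let the fingers close, or fill a call up. It gives the time, the measured TCP pose, the force, the opening and the grip force at its end, in the units of the state.
- r.sense(): the state, without advancing time (a new reading comes with each control period).
- r.camera(name): name is "side" or "top"; returns a dict with "frame" (384x512x3 uint8, red, green, blue), "fovy" (degrees; the focal length in pixels is half the picture's height over the tangent of half this angle, whatever the lens; pixels are square), "cx", "cy" (the principal point, pixels), "k1" (the pictures are not rectified: a ray, as slopes to the right and down, at radius r is drawn at 1 + k1 r^2 times it, then the intrinsics apply), "world_from_camera" (4x4, takes a point from camera to world coordinates). Camera axes: x right, y down, z forward; pixel columns grow to the right and rows downward; lengths in mm; the calibration is good to about 2 mm. A picture is of the moment at which its call begins. There is no depth.
- r.sign_off(): hands the job in; it is judged then, once.
Trained networks look in a picture, given as the dict that the camera call returned (one of the last four; its "shot" number tells which), for a name from the list of things; names that differ only in an ending like _2 or _b are one class to them, and where a whole thing is asked for, a point or a joint stands for the part that bears it (a point fixed in the world has none). Each returns a list of dicts, best first, with "conf" (0 to 1); they miss things now and then, are a little off and sometimes report something else, mostly with a low value. They report only what shows in the picture. A call takes as long as a camera call.
- r.recognise(picture, query): "extent" ([left, top, right, bottom] in pixels, round what is visible of it).
- r.outline_of(picture, query): "mask" (384x512 bool, what is visible of it) and "extent" ([left, top, right, bottom] in pixels, round what is visible of it).
- r.pinpoint(picture, query): "pixel" ([column, row] in pixels: a listed point, or the origin of a listed thing).
The state is a dict: "time_s": time; "joints": joint angles; "joint_velocities": joint speeds; "tau": joint torques, N m; "tool_pos": TCP position; "ee_rot": TCP orientation; "wrist_force": force on the tool from outside, world axes, zero at the start; "ft_torque": the same for the moment, N m; "finger_gap": finger opening in mm; "gripper_force": force on a finger pad.
Only numpy, scipy, OpenCV 4.12 (cv2) and the standard library are available. Lean on these libraries where they do the work, as an engineer would, in place of code of your own. Each camera call takes 0.05 s, during which the arm holds its last target. There are 200 camera calls.

### The job

Set out the strap-end template with the clipped corners for the next job: take it off its peg on the bench rack, lifting its slotted end so that the hang slot clears the upturned tip as you slide it off, and lower it gently, clipped end down, until it stands fully home in the free slot of the wooden block, then let go. The wire pegs have been bent a little out of line by use and are easily bent more, so ease the template along by feel instead of forcing it, and leave the other two templates where they are.

Things in the scene. Friction and masses are not known exactly. Their poses are not given: they have to be found in the camera images.
- template_clipped: The template to take: aluminium plate 8 mm thick, 40 wide, 150 long, about 0.16 kg, lower corners cut off at 45 degrees (flat 16 mm end). Origin: centre of its hang slot, a through hole 13 mm wide (y), 21 tall (z -10.5 to +10.5). Own x through the thickness, y across, z up when it hangs. Lowest point at z = -109.5 mm. Hangs on either peg, slot top on the wire, 46 to 54 mm out from the board.
- clipped_top (a point): Middle of the clipped template's top edge, 40.5 mm above the slot's centre along its z; axes as the template's. The 30 mm of plate between here and the slot is solid: the place to grip, fingers in front and behind.
- template_round: A like template with a half-round lower end (same sizes, origin and axes), hung on the other peg. Stays there.
- template_square: A like template with a square lower end (same sizes, origin and axes), already standing home in the block's farther slot. Stays there.
- rack: Fixed bench rack: upright plywood board 240 mm wide, 205 high, 15 thick, foot behind it. Origin: at table height, middle of the board's front face. Own +x goes into the board, its two pegs point along -x; y along the board, z up.
- peg_left_root (a point): Where the left peg (rack's +y side) leaves the board, on the wire's axis, 165 mm above the table; axes as the rack's. Pegs are round wire 5 mm thick, 150 mm long along -x, then turned up square; the tip reaches 14.5 mm above the wire's axis (17 mm from wire's underside to tip's top: the 21 mm slot passes with about 3 mm to spare).
- peg_right_root (a point): The same point of the right peg (rack's -y side). On both pegs the first 62 mm are level; beyond, the wire with its tip has been bent up or down by 4 to 9 degrees, differently on each peg and not measured. The wire is springy, about 2.5 N per mm at the tip and stiffer nearer the board.
- block: Fixed hardwood block 130 x 76 x 45 mm with two slots across its top, 64 mm apart between centres. Origin: centre of its underside. Own x runs along the 130 mm, from the free slot to the taken one; the slots run along y.
- free_slot (a point): Centre of the free slot's mouth, in the block's top, 45 mm above the table; axes as the block's. Slot 11 mm wide (x), 46 long (y), 32 deep, mouth chamfered 1.5 mm. A template fully home has its hang slot's centre 77.5 mm above this point.

How it is judged (in metres and radians):
On the way:
1. the clipped template is off its peg: clear in front of the upturned tip (x of template_clipped in the frame of rack below -0.158 m and contact force between template_clipped and rack below 0.05 N), for 0.1 s.
At the end, for the whole second after the job is handed in: The clipped template stands clipped end down in the free slot, at most 3 mm short of home, within 12 mm of the slot's centre from above, leaning under 8.5 degrees, released and at rest; the round template is within 15 mm and the square one within 10 mm of where it was (horizontal distance between template_clipped and free_slot below 0.012 m and z of template_clipped in the frame of free_slot between 0.07 and 0.0805 m and angle between template_clipped's own z axis and vertical below 0.15 rad and contact force between template_clipped and the fingers below 0.05 N and linear speed of template_clipped below 0.02 m/s and distance of template_round from where it was at the start of the episode below 0.015 m and distance of template_square from where it was at the start of the episode below 0.01 m); the robot touches nothing.
It fails at once if the template strains its peg (more than 10 N between the template and the rack with its pegs) (contact force between template_clipped and rack above 10 N).
It fails at once if the robot itself pushes on the rack or a peg with more than 10 N (contact force between any of the arm, the fingers and rack above 10 N).
It fails at once if the template is rammed into the block (more than 30 N) (contact force between template_clipped and block above 30 N).
It fails at once if the round template is knocked or carried off (distance of template_round from where it was at the start of the episode above 0.03 m).
It fails at once if the square template is pulled out or knocked over (distance of template_square from where it was at the start of the episode above 0.03 m).
It also fails if it takes over 64 s, if anything falls off the work surface, if the arm or the gripper's body presses on something with over 40 N, if the wrist force passes 120 N, or if a joint passes its speed limit or range.

## Working session

There is one attempt and no reset: what is moved stays moved. The work goes in short steps, Python scripts to look and compute and a tool call to move; the robot and the scene stay as the last step left them, time stands still between calls to the robot, and variables do not carry over. Pictures are saved under pics/ and viewed, at most 10 in all, crops included, and the job is handed in when it is done.

Besides the shell and the picture viewer there is one more tool, called by a JSON object that holds its "api" and its "payload", one argument or row to a line. drive_tool: Moves the arm, as the interface text tells. Its arguments: {"type":"object","properties":{"targets":{"type":"array","items":{"type":"array","items":{"type":"array","items":{"type":"number"}}}},"gripper":{"type":"number"}},"required":["targets"]}

```bash
mkdir -p pics
cat > h.py <<'E'
import numpy as np, cv2
from rig import r
def K(c):
    f=192/np.tan(np.radians(c["fovy"])/2); return f
def ray(c,p):
    f=K(c); d=np.array([(p[0]-c["cx"])/f,(p[1]-c["cy"])/f]); u=d.copy()
    for _ in range(20): u=d/(1+c["k1"]*(u@u))
    T=np.array(c["world_from_camera"]); v=T[:3,:3]@np.array([u[0],u[1],1]); return T[:3,3],v/np.linalg.norm(v)
def proj(c,P):
    T=np.array(c["world_from_camera"]); q=T[:3,:3].T@(np.asarray(P,float)-T[:3,3]); u=q[:2]/q[2]; u=u*(1+c["k1"]*(u@u)); return u*K(c)+[c["cx"],c["cy"]]
def tri(c1,p1,c2,p2):
    o1,d1=ray(c1,p1);o2,d2=ray(c2,p2)
    s=np.linalg.lstsq(np.c_[d1,-d2],o2-o1,rcond=None)[0]
    a,b=o1+s[0]*d1,o2+s[1]*d2; return (a+b)/2,np.linalg.norm(a-b)
def atz(c,p,z):
    o,d=ray(c,p); return o+d*(z-o[2])/d[2]
E
python3 - <<'E'
from h import *
np.set_printoptions(precision=1,suppress=True)
s=r.camera("side");t=r.camera("top")
for n,c in(("side",s),("top",t)):
    cv2.imwrite(f"pics/{n}0.png",c["frame"][:,:,::-1]); print(n,c["fovy"],c["k1"],np.array(c["world_from_camera"]))
for q in["template_clipped","clipped_top","template_round","template_square","rack","peg_left_root","peg_right_root","block","free_slot"]:
    a=r.pinpoint(s,q);b=r.pinpoint(t,q)
    print(q,[(np.array(x["pixel"]),round(x["conf"],2)) for x in a[:2]],[(np.array(x["pixel"]),round(x["conf"],2)) for x in b[:2]])
    if a and b: print("   ",*tri(s,a[0]["pixel"],t,b[0]["pixel"]))
x=r.sense();print(x)
E
```

```text
side 44.16650038279674 -0.07501050674221928 [[   1.    -0.1    0.2  393.8]
 [  -0.2   -0.5    0.8 -767.2]
 [  -0.    -0.8   -0.6  665.5]
 [   0.     0.     0.     1. ]]
top 45.61940701392006 -0.081304271462516 [[  -0.    -1.     0.2  390.7]
 [  -1.     0.    -0.    48.9]
 [   0.    -0.2   -1.  1084.7]
 [   0.     0.     0.     1. ]]
template_clipped [(array([267. , 141.8]), 0.61)] [(array([197.5, 168.3]), 0.85), (array([333.5, 235.6]), 0.74)]
    [619.9 140.9 170.6] 9.274952883649142
clipped_top [(array([270.4, 126.1]), 0.83)] [(array([188.7, 161.6]), 0.63)]
    [628.9 155.2 200.7] 4.395327251354307
template_round [] [(array([245.1, 159.2]), 0.88)]
template_square [(array([227.1, 247.4]), 0.94)] [(array([335.1, 239.5]), 0.63), (array([221.1, 163.8]), 0.55)]
    [ 474.3 -143.9  128.9] 0.40407842623165097
rack [(array([297.7, 207.4]), 0.79), (array([267.8, 126.4]), 0.21)] [(array([220.4, 163.6]), 0.67)]
    [678.7 101.1   6.1] 2.6687055794289516
peg_left_root [(array([293.2, 138.3]), 0.77)] [(array([191.5, 148.9]), 0.86)]
    [674.4 153.1 163.1] 10.904183791804897
peg_right_root [(array([313.2, 160.1]), 0.93), (array([211.4, 298.9]), 0.72)] [(array([242.1, 136.1]), 0.56), (array([189.1, 162.8]), 0.46)]
    [693.2  47.3 164.7] 1.6216940916806433
block [(array([212.6, 298.2]), 0.6)] [(array([318.4, 256.6]), 0.78)]
    [ 444.1 -128.2   -4.8] 4.795133956509971
free_slot [(array([198.3, 283. ]), 0.97)] [(array([241.8, 159.6]), 0.67), (array([322.9, 268.3]), 0.6)]
    [555.4  18.5 -36.3] 281.62284010106043
{'time_s': 1.0, 'joints': array([ 1.1,  0.3,  0. ,  1.3, -0. ,  1.4]), 'joint_velocities': array([-0.,  0., -0.,  0., -0., -0.]), 'tau': array([  0. , -55.5,  34.5,   0. ,  -0. ,  -0. ]), 'tool_pos': array([188. , 516.9, 253.3]), 'ee_rot': array([0.5, 3.1, 0. ]), 'wrist_force': array([ 0.4, -0.6,  0.1]), 'ft_torque': array([-0. ,  0.1, -0. ]), 'gripper_force': 0.0, 'finger_gap': 85.31100742292277}
```

View pics/side0.png

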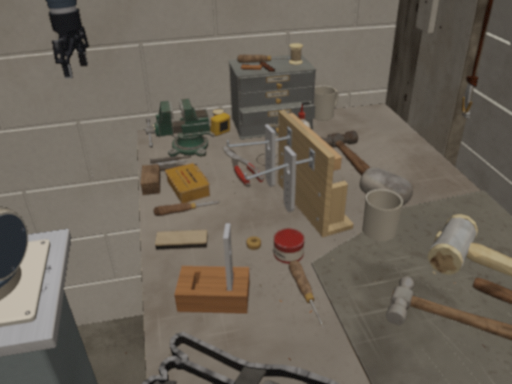

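View pics/top0.png

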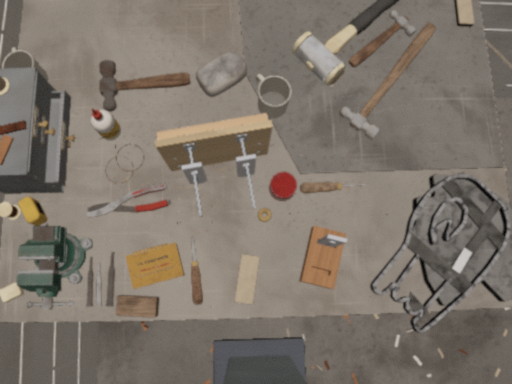

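Side view: the rack is around (310,170), with templates at (270,150) and (290,180), the square one at (228,255) in the block, and the free slot at (197,283). I'll zoom in to identify the clipped one.

Run:
```python
from h import *
s=r.camera("side");t=r.camera("top")
a=cv2.resize(s["frame"][105:225,215:355],None,fx=5,fy=5,interpolation=cv2.INTER_CUBIC)
b=cv2.resize(t["frame"][110:290,155:355],None,fx=4,fy=3.3333,interpolation=cv2.INTER_CUBIC)
b=cv2.resize(t["frame"][110:225,155:280],None,fx=5,fy=5,interpolation=cv2.INTER_CUBIC)
cv2.imwrite("pics/s1.png",a[:,:,::-1]);cv2.imwrite("pics/t1.png",b[:,:,::-1])
for q in["template_clipped","template_round","template_square","clipped_top"]:
  for n,c in(("s",s),("t",t)): print(q,n,[(np.array(x["extent"]).round(),round(x["conf"],2)) for x in r.recognise(c,q)[:3]])
for i in range(3):
  s=r.camera("side");t=r.camera("top")
  for q in["peg_left_root","peg_right_root","rack","block","free_slot","clipped_top","template_round"]:
    print(q,[np.round(x["pixel"]+[x["conf"]],2) if 0 else (np.round(x["pixel"],1),round(x["conf"],2)) for c in(s,t) for x in r.pinpoint(c,q)[:2]])
```

```text
template_clipped s [(array([264., 125., 271., 188.]), 0.66)]
template_clipped t [(array([184., 159., 208., 181.]), 0.6)]
template_round s [(array([283., 146., 297., 211.]), 0.79)]
template_round t [(array([236., 152., 252., 178.]), 0.64), (array([185., 160., 205., 182.]), 0.52)]
template_square s [(array([220., 224., 233., 292.]), 0.8)]
template_square t [(array([315., 233., 348., 245.]), 0.48)]
clipped_top s [(array([264., 125., 275., 185.]), 0.56)]
clipped_top t [(array([182., 159., 205., 186.]), 0.65), (array([299., 226., 342., 289.]), 0.63), (array([155., 114., 274., 218.]), 0.2)]
peg_left_root [(array([269.9, 127.3]), 0.66), (array([290.5, 138.4]), 0.63), (array([189.8, 149.8]), 0.62)]
peg_right_root [(array([312., 162.]), 0.84), (array([241.8, 138.1]), 0.98)]
rack [(array([295.6, 205.8]), 0.64), (array([218.5, 162.9]), 0.68)]
block [(array([212.7, 294.9]), 0.82), (array([195.9, 282.1]), 0.74), (array([320.3, 257.3]), 0.59), (array([218.8, 165. ]), 0.42)]
free_slot [(array([194.5, 281.8]), 0.73), (array([321.3, 269.6]), 0.83), (array([190. , 148.5]), 0.66)]
clipped_top [(array([
[... 682 characters left out ...]
rray([289.4, 168.9]), 0.61), (array([245.5, 161.9]), 0.79)]
peg_left_root [(array([292.5, 138.7]), 0.83), (array([194.8, 279.8]), 0.19), (array([188.7, 147. ]), 0.78)]
peg_right_root [(array([310.7, 159.4]), 0.84), (array([239.9, 135. ]), 0.73), (array([319.6, 256.6]), 0.69)]
rack [(array([300.5, 207.6]), 0.88), (array([221.3, 162.1]), 0.95), (array([323.3, 271. ]), 0.42)]
block [(array([213.9, 296.3]), 0.87), (array([321.2, 256.7]), 0.91)]
free_slot [(array([197.8, 278.2]), 0.87), (array([319.6, 269.7]), 0.79)]
clipped_top [(array([268.6, 126. ]), 0.81), (array([190.4, 160.3]), 0.94), (array([197.5, 167.3]), 0.56)]
template_round [(array([289.6, 167.6]), 0.98), (array([243.6, 159.6]), 0.9)]
```

View pics/s1.png

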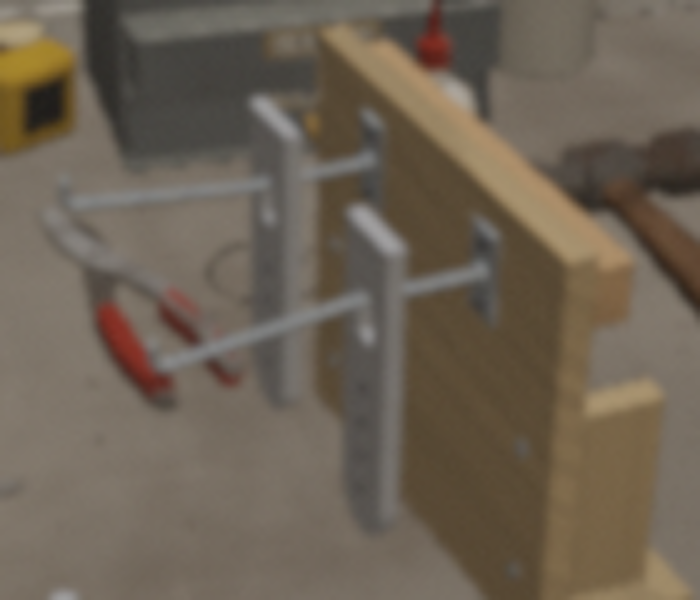

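View pics/t1.png

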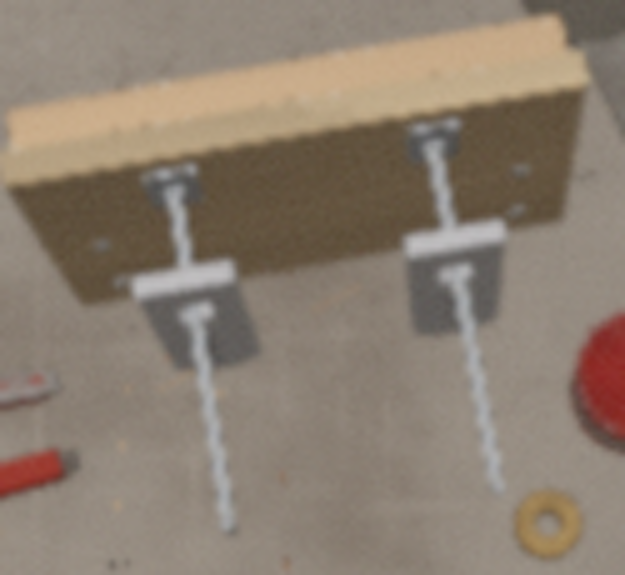

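The left-peg plate is the clipped one: its lower end tapers and the networks agree. The right one is round. The left peg's tip is at about (228,141) side and (201,216) top. I'll triangulate these and zoom on the block.

Run:
```python
from h import *
np.set_printoptions(precision=1,suppress=True)
s=r.camera("side");t=r.camera("top")
S=lambda x,y:(x/5+214.6,y/5+104.6)
T=lambda x,y:(x/5+154.6,y/5+109.6)
for n,a,b in[("Lroot",(375,160),(175,190)),("Rroot",(487,270),(432,148)),("Ltip",(63,182),(229,530)),("Rtip",(155,348),(498,488)),
 ("boardTL",(322,38),(5,183)),("boardTR",(575,262),(588,86)),
 ("topFL",(253,102),(137,292)),("topR",(298,146),(234,274)),
 ("wireL at plate",(268,186),(200,315)),("wireR at plate",(365,298),(458,275))]:
    print(n,*tri(s,S(*a),t,T(*b)))
a=cv2.resize(s["frame"][215:320,165:260],None,fx=4,fy=5.7,interpolation=cv2.INTER_CUBIC)[:600]
b=cv2.resize(t["frame"][220:295,295:355],None,fx=6.6,fy=8,interpolation=cv2.INTER_CUBIC)
a=cv2.resize(s["frame"][215:320,165:260],(400,442),interpolation=cv2.INTER_CUBIC)
b=cv2.resize(t["frame"][222:295,295:360],(390,438),interpolation=cv2.INTER_CUBIC)
c=np.zeros((442,800,3),np.uint8);c[:442,:400]=a;c[:438,405:795]=b
cv2.imwrite("pics/b1.png",c[:,:,::-1])
```

```text
Lroot [671.4 157.1 167.2] 1.9224397175725905
Rroot [688.5  49.4 166.9] 3.6669863086327306
Ltip [524.5 133.4 187.4] 1.3609446929747813
Rtip [542.3  25.8 165.2] 1.1171571937826645
boardTL [664.6 221.7 200.5] 0.44943664665530236
boardTR [701.5 -14.5 204.4] 3.739085535250126
topFL [618.6 168.8 197.7] 0.9449104690285248
topR [628.  130.3 193. ] 2.1317949912220024
wireL at plate [618.2 146.9 166. ] 2.6615517133700752
wireR at plate [632.8  39.9 166.9] 2.9034398247892867
```

View pics/b1.png

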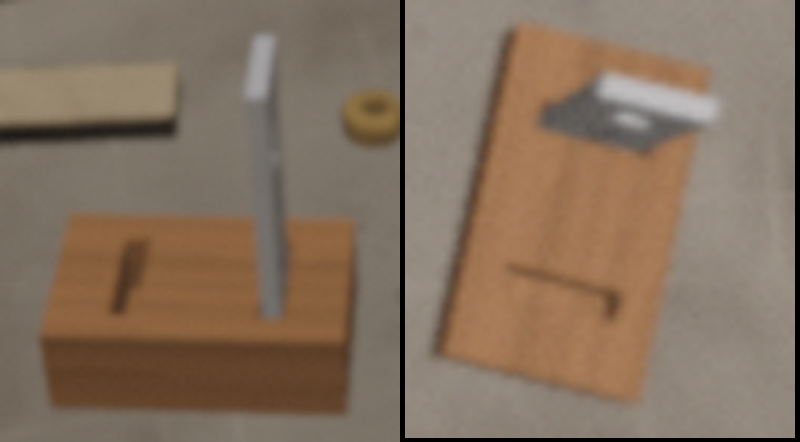

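The block's free slot lies toward −x, at about (128,278) in the side crop and (560,283) in the top crop. Next I compute the poses.

Run:
```python
from h import *
from scipy.spatial.transform import Rotation as R
np.set_printoptions(precision=2,suppress=True)
s=r.camera("side");t=r.camera("top")
S=lambda x,y:(x/4.21+164.6,y/4.21+214.6)
T=lambda x,y:((x-405)/6+294.6,y/6+221.6)
P=[]
for n,a,b in[("-x-y",(45,338),(640,400)),("+x-y",(350,342),(710,70)),("-x+y",(72,215),(440,355)),("+x+y",(355,222),(515,25))]:
    p,e=tri(s,S(*a),t,T(*b));P.append(p);print(n,p,e,atz(s,S(*a),45)[:2],atz(t,T(*b),45)[:2])
print("centre",np.mean(P,0))
print("slot net",tri(s,(197,280),t,(320.5,270)),atz(s,(197,280),45),atz(t,(320.5,270),45))
print("sq net",[ (c and x["pixel"],x["conf"]) for c in(s,t) for x in r.pinpoint(c,"template_square")[:1]])
x=r.sense();R0=R.from_rotvec(x["ee_rot"]);print(R0.as_matrix())
for yaw in(9.1,189.1):
    y=np.array([np.cos(np.radians(yaw)),np.sin(np.radians(yaw)),0]);z=np.array([0,0,-1.]);G=R.from_matrix(np.c_[np.cross(y,z),y,z])
    print(yaw,(G*R0.inv()).as_rotvec(degrees=True))
print(x["wrist_force"])
```

```text
-x-y [ 373.08 -151.64   44.36] 2.6142554671104796 [ 374.41 -152.28] [ 371.79 -151.53]
+x-y [ 497.46 -185.68   45.78] 4.089097790256711 [ 499.66 -184.85] [ 495.49 -185.68]
-x+y [391.92 -76.89  43.53] 1.8853411564180695 [392.86 -78.52] [390.97 -76.72]
+x+y [ 516.26 -111.55   43.05] 2.2427759976217754 [ 517.01 -113.52] [ 514.9  -111.15]
centre [ 444.68 -131.44   44.18]
slot net (array([ 415.2 , -123.55,   44.56]), np.float64(3.1837844043964343)) [ 416.78 -123.98   45.  ] [ 413.6  -123.45   45.  ]
sq net [([226.7, 247.4], 0.78), ([333.1, 237.4], 0.59)]
[[-0.94  0.34 -0.  ]
 [ 0.34  0.94  0.  ]
 [ 0.    0.   -1.  ]]
9.1 [ -0.    -0.   -60.91]
189.1 [  0.    -0.   119.09]
[ 0.85  0.25 -0.1 ]
```

{"api": "drive_tool", "payload": {
  "targets": [
    [[2.89,-2.45,0.31,0,0,-4.06],[2.89,-2.45,0.31,0,0,-4.06],[2.89,-2.45,0.31,0,0,-4.06],[2.89,-2.45,0.31,0,0,-4.06],[2.89,-2.45,0.31,0,0,-4.06]]
  ],
  "gripper": 4.0
}}

```text
time_s: 4.7
tool_pos: [333.4, 393.3, 269.0]
ee_rot: [1.086, 2.948, 0.0]
wrist_force: [0.1, -0.2, -0.0]
finger_gap: 40.0
gripper_force: 0.0
```

{"api": "drive_tool", "payload": {
  "targets": [
    [[2.89,-2.45,0.31,0,0,-4.06],[2.89,-2.45,0.31,0,0,-4.06],[2.89,-2.45,0.31,0,0,-4.06],[2.89,-2.45,0.31,0,0,-4.06],[2.89,-2.45,0.31,0,0,-4.06]]
  ]
}}

```text
time_s: 5.2
tool_pos: [478.0, 270.7, 284.5]
ee_rot: [1.589, 2.71, 0.0]
wrist_force: [-0.1, -0.4, 0.1]
finger_gap: 39.9
gripper_force: 0.0
```

{"api": "drive_tool", "payload": {
  "targets": [
    [[2.89,-2.45,0.31,0,0,-4.06],[2.89,-2.45,0.31,0,0,-4.06],[2.89,-2.45,0.31,0,0,-4.06],[2.89,-2.45,0.31,0,0,-4.06],[2.89,-2.45,0.31,0,0,-4.06]]
  ]
}}

```text
time_s: 5.7
tool_pos: [622.5, 148.2, 299.9]
ee_rot: [2.041, 2.388, 0.0]
wrist_force: [0.4, 0.6, -0.0]
finger_gap: 40.1
gripper_force: 0.0
```

{"api": "drive_tool", "payload": {
  "targets": [
    [[0,0,-1.5,0,0,0],[0,0,-1.5,0,0,0],[0,0,-1.5,0,0,0],[0,0,-0.5,0,0,0],[0,0,0,0,0,0]]
  ]
}}

```text
time_s: 6.2
tool_pos: [621.2, 149.3, 249.3]
ee_rot: [-2.037, -2.39, 0.001]
wrist_force: [0.2, -1.1, -0.1]
finger_gap: 40.1
gripper_force: 0.0
```

```bash
cat > pic.py <<'E'
import sys
from h import *
n=sys.argv[1];a=list(map(int,sys.argv[2:6])) # side cx cy, top cx cy
s=r.camera("side");t=r.camera("top")
f=lambda c,x,y:cv2.resize(c["frame"][y-60:y+60,x-40:x+40],(400,600),interpolation=cv2.INTER_CUBIC)
cv2.imwrite(f"pics/{n}.png",np.hstack([f(s,*a[:2]),f(t,*a[2:])])[:,:,::-1])
E
python3 pic.py g1 275 130 200 170
```

```text
(no output)
```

View pics/g1.png

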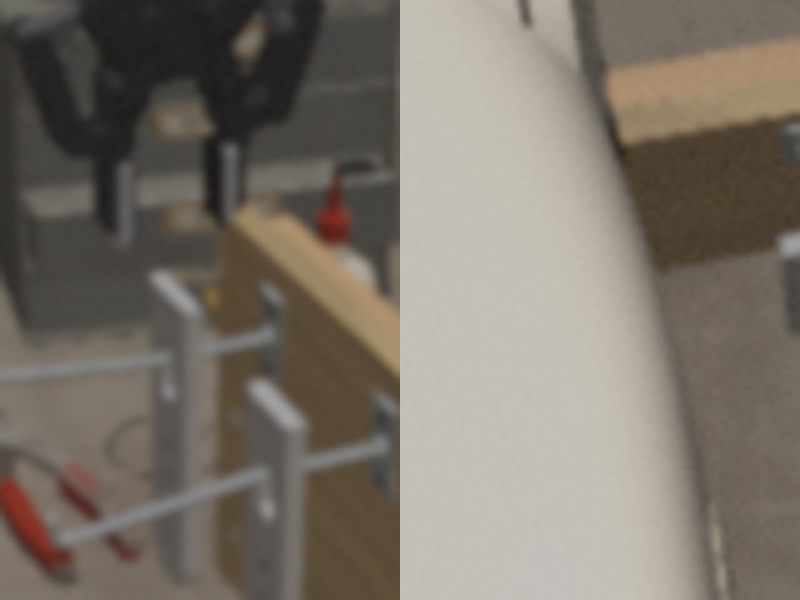

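Side picture: the fingers (tips at crop (112,235) and (232,220)) straddle the plate's top, which is at about (175,300). I'm descending.

{"api": "drive_tool", "payload": {
  "targets": [
    [[0,0,-1,0,0,0],[0,0,-1,0,0,0],[0,0,-1,0,0,0],[0,0,-0.5,0,0,0],[0,0,0,0,0,0]]
  ]
}}

```text
time_s: 6.8
tool_pos: [621.0, 149.3, 213.6]
ee_rot: [-2.037, -2.39, 0.002]
wrist_force: [0.1, 0.1, 0.7]
finger_gap: 40.5
gripper_force: 0.0
```

Run:
```python
from h import *
s=r.camera("side")
print(r.sense()["wrist_force"],r.sense()["tool_pos"])
for P in [(622,149,197.5),(621,149.3,214.5)]: print(proj(s,P))
for q in ["clipped_top","template_clipped","peg_left_root"]: print(q,[(x["pixel"],x["conf"]) for x in r.pinpoint(s,q)[:1]])
print(atz(s,(269.6,129.6),197.5),proj(s,(671.4,157.1,165)))
```

```text
[-0.09184921  0.13230244  0.17231729] [621.29380435 149.36889405 214.31555461]
[269.00270661 128.68142534]
[268.51704873 121.68629397]
clipped_top [([269.6, 125.3], 0.65)]
template_clipped [([268.8, 147.4], 0.97)]
peg_left_root [([291.3, 134.4], 0.81)]
[622.17722907 144.27860429 197.5       ] [289.15660483 137.59364681]
```

{"api": "drive_tool", "payload": {
  "targets": [
    [[0,0,-0.6,0,0,0],[0,0,-0.6,0,0,0],[0,0,-0.6,0,0,0],[0,0,-0.3,0,0,0],[0,0,0,0,0,0]]
  ]
}}

```text
time_s: 7.5
tool_pos: [621.2, 149.3, 193.1]
ee_rot: [-2.037, -2.39, 0.001]
wrist_force: [0.8, -0.6, 0.0]
finger_gap: 39.9
gripper_force: 0.0
```

{"api": "drive_tool", "payload": {
  "targets": [
    [[0,0,0,0,0,0],[0,0,0,0,0,0],[0,0,0,0,0,0],[0,0,0,0,0,0],[0,0,0,0,0,0]]
  ],
  "gripper": 1.5
}}

```text
time_s: 8.0
tool_pos: [621.5, 149.4, 193.9]
ee_rot: [2.038, 2.391, 0.0]
wrist_force: [-0.2, 0.2, -0.3]
finger_gap: 14.9
gripper_force: 0.0
```

{"api": "drive_tool", "payload": {
  "targets": [
    [[0,0,0,0,0,0],[0,0,0,0,0,0],[0,0,0,0,0,0],[0,0,0,0,0,0],[0,0,0,0,0,0]]
  ],
  "gripper": 0.5
}}

```text
time_s: 8.5
tool_pos: [621.6, 149.4, 193.9]
ee_rot: [2.038, 2.391, 0.0]
wrist_force: [0.3, -0.2, 1.5]
finger_gap: 6.8
gripper_force: 60.0
```

{"api": "drive_tool", "payload": {
  "targets": [
    [[0,0,0.1,0,0,0],[0,0,0.2,0,0,0],[0,0,0.2,0,0,0],[0,0,0.2,0,0,0],[0,0,0.2,0,0,0]]
  ]
}}

```text
time_s: 9.0
tool_pos: [621.4, 149.4, 202.9]
ee_rot: [-2.038, -2.391, 0.0]
wrist_force: [-0.0, -0.6, -1.4]
finger_gap: 6.9
gripper_force: 59.6
```

```bash
cat > f.py <<'E'
from h import *
np.set_printoptions(precision=2,suppress=True)
F=[];Q=[]
for _ in range(6):
    r.camera("side");x=r.sense();F.append(x["wrist_force"]);Q.append(x["ft_torque"])
print(x["time_s"],x["tool_pos"],np.mean(F,0),np.std(F,0),np.mean(Q,0),x["finger_gap"])
E
python3 f.py
```

```text
9.3 [621.44 149.37 202.72] [ 0.32 -0.16 -1.2 ] [0.27 0.36 0.49] [-0.02  0.01  0.01] 6.712667355949627
```

{"api": "drive_tool", "payload": {
  "targets": [
    [[-0.5,-0.08,0.1,-0.08,0.49,0],[-0.7,-0.11,0.1,-0.08,0.49,0],[-0.7,-0.11,0.1,-0.08,0.49,0],[-0.7,-0.11,0.1,-0.08,0.49,0],[-0.5,-0.08,0.1,-0.08,0.49,0]]
  ]
}}

```text
time_s: 9.8
tool_pos: [589.7, 144.4, 208.1]
ee_rot: [-2.019, -2.369, 0.052]
wrist_force: [0.1, 0.0, -0.5]
finger_gap: 6.8
gripper_force: 59.6
```

{"api": "drive_tool", "payload": {
  "targets": [
    [[-0.4,-0.06,0.05,-0.08,0.49,0],[-0.6,-0.1,0.05,-0.08,0.49,0],[-0.6,-0.1,0.05,-0.08,0.49,0],[-0.6,-0.1,0.05,-0.08,0.49,0],[-0.4,-0.06,0.0,-0.08,0.49,0]]
  ]
}}

```text
time_s: 10.3
tool_pos: [563.9, 140.2, 209.9]
ee_rot: [-2.0, -2.347, 0.103]
wrist_force: [-0.2, -0.0, -1.9]
finger_gap: 7.2
gripper_force: 59.6
```

```bash
python3 f.py; python3 pic.py p1 255 155 200 180
```

```text
10.6 [564.63 140.31 209.72] [ 0.13  0.15 -1.31] [0.13 0.33 0.48] [ 0.  -0.1  0. ] 6.790590368360993
```

View pics/p1.png

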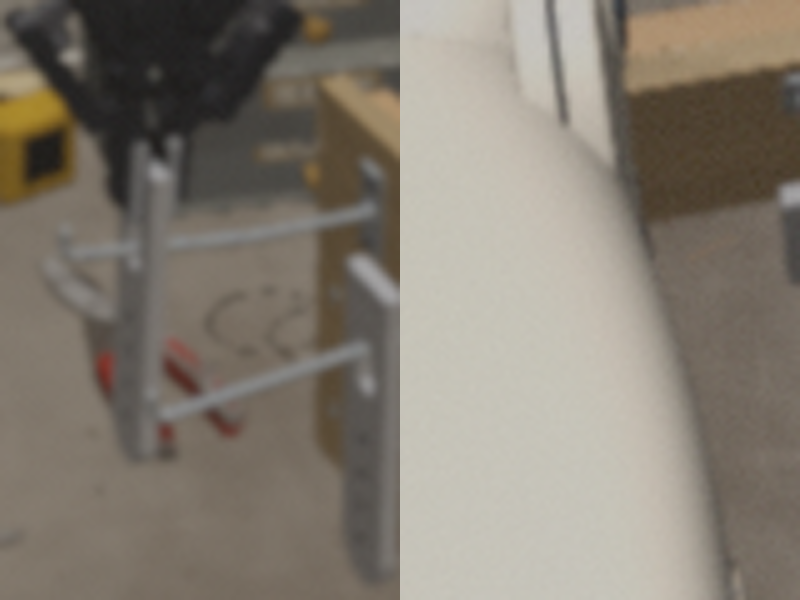

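The picture shows the plate about two-thirds along the left peg with the wire through its slot, and the force reads only its weight. I'll move on a bit, then feel upward for the slot bottom.

{"api": "drive_tool", "payload": {
  "targets": [
    [[-0.3,-0.05,0.05,0,0,0],[-0.4,-0.06,0.05,0,0,0],[-0.4,-0.06,0.05,0,0,0],[-0.3,-0.05,0.05,0,0,0],[0,0,0.0,0,0,0]]
  ]
}}

```text
time_s: 11.2
tool_pos: [550.0, 138.0, 212.1]
ee_rot: [-2.001, -2.347, 0.102]
wrist_force: [0.0, -0.5, -0.9]
finger_gap: 6.9
gripper_force: 59.6
```

{"api": "drive_tool", "payload": {
  "targets": [
    [[0,0,0.05,0,0,0],[0,0,0.05,0,0,0],[0,0,0.0,0,0,0],[0,0,0,0,0,0],[0,0,0.0,0,0,0]]
  ]
}}

```text
time_s: 11.7
tool_pos: [550.5, 138.1, 212.7]
ee_rot: [-2.0, -2.347, 0.102]
wrist_force: [-0.1, 0.8, -1.0]
finger_gap: 6.7
gripper_force: 59.6
```

```bash
python3 f.py
```

```text
12.0 [550.49 138.06 212.77] [ 0.43 -0.03 -1.27] [0.48 0.43 0.53] [ 0.01 -0.11 -0.04] 6.534278970516909
```

{"api": "drive_tool", "payload": {
  "targets": [
    [[0,0,0.05,0,0,0],[0,0,0.05,0,0,0],[0,0,0.0,0,0,0],[0,0,0,0,0,0],[0,0,0.0,0,0,0]]
  ]
}}

```text
time_s: 12.5
tool_pos: [550.5, 138.1, 213.8]
ee_rot: [-2.0, -2.347, 0.102]
wrist_force: [-0.4, -0.4, -1.8]
finger_gap: 6.8
gripper_force: 59.6
```

```bash
python3 f.py
```

```text
12.8 [550.46 138.06 213.77] [-0.13  0.01 -1.28] [0.39 0.36 0.68] [ 0.01 -0.1  -0.  ] 6.7102598562016835
```

{"api": "drive_tool", "payload": {
  "targets": [
    [[0,0,0.1,0,0,0],[0,0,0,0,0,0],[0,0,0.0,0,0,0],[0,0,0,0,0,0],[0,0,0.0,0,0,0]]
  ]
}}

```text
time_s: 13.3
tool_pos: [550.5, 138.1, 214.7]
ee_rot: [-2.0, -2.347, 0.102]
wrist_force: [-0.5, 0.2, -1.3]
finger_gap: 6.9
gripper_force: 59.6
```

```bash
python3 f.py
```

```text
13.6 [550.47 138.07 214.78] [-0.18  0.22 -1.76] [0.25 0.67 0.19] [ 0.02 -0.11 -0.01] 6.446737074042668
```

{"api": "drive_tool", "payload": {
  "targets": [
    [[0,0,0.1,0,0,0],[0,0,0,0,0,0],[0,0,0.0,0,0,0],[0,0,0,0,0,0],[0,0,0.0,0,0,0]]
  ]
}}

```text
time_s: 14.1
tool_pos: [550.5, 138.1, 215.8]
ee_rot: [-2.0, -2.347, 0.102]
wrist_force: [-0.3, 0.1, -1.7]
finger_gap: 6.7
gripper_force: 59.6
```

```bash
python3 f.py
```

```text
14.4 [550.48 138.08 215.77] [-0.04  0.02 -1.81] [0.37 0.48 0.41] [ 0.03 -0.12  0.01] 6.667317075679298
```

{"api": "drive_tool", "payload": {
  "targets": [
    [[0,0,0.1,0,0,0],[0,0,0,0,0,0],[0,0,0.0,0,0,0],[0,0,0,0,0,0],[0,0,0.0,0,0,0]]
  ]
}}

```text
time_s: 14.9
tool_pos: [550.5, 138.1, 216.8]
ee_rot: [-2.0, -2.347, 0.102]
wrist_force: [-0.4, 0.1, -1.6]
finger_gap: 7.0
gripper_force: 59.6
```

```bash
python3 f.py
```

```text
15.2 [550.48 138.08 216.77] [ 0.09 -0.11 -1.3 ] [0.53 0.55 0.68] [ 0.02 -0.12 -0.  ] 6.985603974609479
```

{"api": "drive_tool", "payload": {
  "targets": [
    [[0,0,0.1,0,0,0],[0,0,0,0,0,0],[0,0,0.0,0,0,0],[0,0,0,0,0,0],[0,0,0.0,0,0,0]]
  ]
}}

```text
time_s: 15.7
tool_pos: [550.5, 138.1, 217.7]
ee_rot: [-2.0, -2.347, 0.102]
wrist_force: [-0.3, 0.0, -3.0]
finger_gap: 6.8
gripper_force: 59.3
```

```bash
python3 f.py
```

```text
16.0 [550.46 138.08 217.76] [ 0.27 -0.19 -3.13] [0.58 0.47 0.38] [ 0.01 -0.13 -0.01] 6.78359010859218
```

Contact at TCP z≈217.3. I'll back off 1.8 mm and follow the slope outward.

{"api": "drive_tool", "payload": {
  "targets": [
    [[0,0,-0.2,0,0,0],[-0.3,-0.05,0.03,0,0,0],[-0.3,-0.05,0.04,0,0,0],[-0.3,-0.05,0.03,0,0,0],[-0.3,-0.05,0.04,0,0,0]]
  ]
}}

```text
time_s: 16.5
tool_pos: [538.1, 136.0, 217.4]
ee_rot: [-2.001, -2.347, 0.102]
wrist_force: [-0.6, 0.6, -1.2]
finger_gap: 6.4
gripper_force: 59.5
```

```bash
python3 f.py
```

```text
16.8 [538.57 136.08 217.23] [-0.15 -0.23 -1.24] [0.68 0.36 0.71] [ 0.02 -0.11  0.01] 6.9863996983600165
```

{"api": "drive_tool", "payload": {
  "targets": [
    [[0,0,0.1,0,0,0],[0,0,0,0,0,0],[0,0,0.0,0,0,0],[0,0,0,0,0,0],[0,0,0.0,0,0,0]]
  ]
}}

```text
time_s: 17.3
tool_pos: [538.5, 136.1, 218.2]
ee_rot: [-2.0, -2.347, 0.102]
wrist_force: [-0.4, -0.6, -1.0]
finger_gap: 6.7
gripper_force: 59.6
```

```bash
python3 f.py
```

```text
17.6 [538.48 136.06 218.17] [-0.43 -0.02 -1.7 ] [0.56 0.23 0.28] [-0.   -0.12  0.01] 6.6217647806513575
```

{"api": "drive_tool", "payload": {
  "targets": [
    [[0,0,0.1,0,0,0],[0,0,0,0,0,0],[0,0,0.0,0,0,0],[0,0,0,0,0,0],[0,0,0.0,0,0,0]]
  ]
}}

```text
time_s: 18.1
tool_pos: [538.4, 136.1, 219.1]
ee_rot: [-2.0, -2.347, 0.102]
wrist_force: [0.7, 0.2, -3.1]
finger_gap: 6.9
gripper_force: 59.3
```

```bash
python3 f.py
```

```text
18.4 [538.47 136.08 219.14] [ 0.3   0.16 -2.93] [0.56 0.58 0.48] [ 0.01 -0.18 -0.01] 7.305008036034078
```

{"api": "drive_tool", "payload": {
  "targets": [
    [[0,0,-0.23,0,0,0],[-0.2,-0.03,0.02,0,0,0],[-0.2,-0.03,0.03,0,0,0],[-0.2,-0.03,0.02,0,0,0],[0,0,0,0,0,0]]
  ]
}}

```text
time_s: 18.9
tool_pos: [532.2, 135.2, 217.8]
ee_rot: [-2.001, -2.347, 0.102]
wrist_force: [-0.7, -0.0, -2.2]
finger_gap: 7.2
gripper_force: 59.6
```

{"api": "drive_tool", "payload": {
  "targets": [
    [[-0.1,-0.02,0.01,0,0,0],[-0.1,-0.02,0.01,0,0,0],[-0.1,-0.02,0.01,0,0,0],[-0.1,-0.02,0.01,0,0,0],[0,0,0,0,0,0]]
  ]
}}

```text
time_s: 19.4
tool_pos: [528.3, 134.4, 218.0]
ee_rot: [-2.0, -2.347, 0.102]
wrist_force: [0.3, -0.4, -1.9]
finger_gap: 6.8
gripper_force: 59.5
```

```bash
python3 f.py
```

```text
19.7 [528.51 134.38 217.92] [-0.19 -0.15 -1.57] [0.35 0.23 0.27] [ 0.01 -0.1  -0.  ] 7.044950761813305
```

{"api": "drive_tool", "payload": {
  "targets": [
    [[-0.1,-0.02,0.01,0,0,0],[-0.1,-0.02,0.01,0,0,0],[-0.1,-0.02,0.01,0,0,0],[-0.1,-0.02,0.01,0,0,0],[-0.1,-0.02,0.01,0,0,0]]
  ]
}}

```text
time_s: 20.2
tool_pos: [523.4, 133.3, 218.5]
ee_rot: [-2.001, -2.347, 0.102]
wrist_force: [0.4, -0.4, 0.0]
finger_gap: 6.7
gripper_force: 59.5
```

{"api": "drive_tool", "payload": {
  "targets": [
    [[-0.1,-0.02,0.01,0,0,0],[-0.1,-0.02,0.01,0,0,0],[-0.1,-0.02,0.01,0,0,0],[-0.1,-0.02,0.01,0,0,0],[-0.1,-0.02,0.01,0,0,0]]
  ]
}}

```text
time_s: 20.7
tool_pos: [518.4, 132.3, 219.0]
ee_rot: [-2.001, -2.347, 0.102]
wrist_force: [0.1, 0.6, -1.5]
finger_gap: 6.9
gripper_force: 59.5
```

```bash
python3 f.py
```

```text
21.0 [518.49 132.39 218.97] [ 0.08  0.18 -1.22] [0.54 0.35 0.24] [ 0.01 -0.11 -0.01] 7.2924085904331495
```

{"api": "drive_tool", "payload": {
  "targets": [
    [[-0.3,-0.05,0.03,0,0,0],[-0.5,-0.08,0.06,0,0,0],[-0.6,-0.1,0.07,0,0,0],[-0.6,-0.1,0.07,0,0,0],[-0.4,-0.06,0.05,0,0,0]]
  ]
}}

```text
time_s: 21.5
tool_pos: [493.8, 128.4, 222.0]
ee_rot: [-2.001, -2.347, 0.102]
wrist_force: [-0.2, 0.0, -1.6]
finger_gap: 6.7
gripper_force: 59.6
```

```bash
python3 f.py; python3 pic.py p2 245 150 200 200
```

```text
21.8 [494.66 128.49 221.79] [ 0.12 -0.25 -1.08] [0.38 0.49 0.53] [ 0.01 -0.12 -0.01] 6.598885109601254
```

View pics/p2.png

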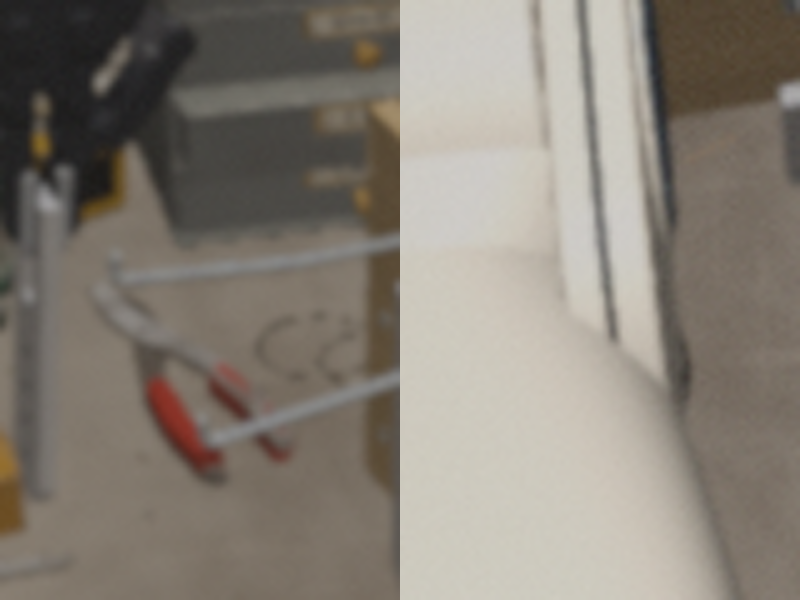

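The plate is off: the bare tip shows at crop (115,260), with the plate at about (40,330) to its left. I'm moving to the block.

{"api": "drive_tool", "payload": {
  "targets": [
    [[-0.4,-1.2,0.1,0.158,-0.987,0],[-0.6,-1.8,0.1,0.158,-0.987,0],[-0.6,-2,0.1,0.158,-0.987,0],[-0.6,-2,0.1,0.158,-0.987,0],[-0.6,-2,0.1,0.158,-0.987,0]]
  ]
}}

```text
time_s: 22.4
tool_pos: [465.8, 37.3, 226.9]
ee_rot: [2.037, 2.39, 0.001]
wrist_force: [0.1, 0.8, -0.8]
finger_gap: 6.8
gripper_force: 59.6
```

{"api": "drive_tool", "payload": {
  "targets": [
    [[-0.6,-2,0,0,0,-2.43],[-0.6,-2,0,0,0,-2.43],[-0.6,-2,0,0,0,-2.43],[-0.6,-2,0,0,0,-2.43],[-0.6,-2,0,0,0,-2.43]]
  ]
}}

```text
time_s: 22.9
tool_pos: [435.7, -62.7, 226.9]
ee_rot: [2.281, 2.159, 0.001]
wrist_force: [0.5, 0.5, -1.1]
finger_gap: 7.0
gripper_force: 59.6
```

{"api": "drive_tool", "payload": {
  "targets": [
    [[-0.6,-1.8,0,0,0,-2.43],[-0.6,-1.8,0,0,0,-2.43],[-0.6,-1.4,0,0,0,-2.43],[-0.5,-0.8,0,0,0,-2.43],[-0.2,-0.4,0,0,0,-2.43]]
  ]
}}

```text
time_s: 23.4
tool_pos: [410.7, -124.3, 226.8]
ee_rot: [2.498, 1.903, 0.0]
wrist_force: [-0.5, 0.1, -0.7]
finger_gap: 6.8
gripper_force: 59.6
```

```bash
python3 f.py
python3 - <<'E'
from h import *
x=r.sense()
from scipy.spatial.transform import Rotation as R
print(R.from_rotvec(x["ee_rot"]).as_matrix())
E
```

```text
23.7 [ 411.48 -123.26  226.8 ] [-0.42  0.14 -1.2 ] [0.71 0.42 0.27] [-0.01  0.    0.02] 6.944302001233688
[[ 2.60864599e-01  9.65375196e-01  6.25904911e-04]
 [ 9.65375371e-01 -2.60864381e-01 -4.09080177e-04]
 [-2.31639559e-04  7.10947722e-04 -9.99999720e-01]]
```

{"api": "drive_tool", "payload": {
  "targets": [
    [[0.1,0,-0.5,0,0,0],[0.1,0,-0.5,0,0,0],[0.05,0,-0.5,0,0,0],[0,0,-0.5,0,0,0],[0,0,-0.2,0,0,0]]
  ]
}}

```text
time_s: 24.2
tool_pos: [413.8, -123.4, 204.0]
ee_rot: [-2.495, -1.908, 0.0]
wrist_force: [0.0, 0.2, -1.8]
finger_gap: 7.1
gripper_force: 59.5
```

```bash
python3 f.py
python3 - <<'E'
from h import *
np.set_printoptions(precision=1,suppress=True)
s=r.camera("side");t=r.camera("top")
x=r.sense()["tool_pos"]
print("bottom proj",proj(s,x-[0,0,146.5]),"slot proj",proj(s,(414,-123,45)),"tip of clipped top",proj(s,x+[0,0,3.5]))
for q in["clipped_top","template_clipped","free_slot","template_square"]:
  print(q,[(np.array(y["pixel"]),round(y["conf"],2)) for y in r.pinpoint(s,q)[:2]],[(np.array(y["pixel"]),round(y["conf"],2)) for y in r.pinpoint(t,q)[:2]])
o=r.outline_of(s,"template_clipped")
if o: print(o[0]["extent"],o[0]["conf"])
a=cv2.resize(s["frame"][205:315,160:270],(600,600),interpolation=cv2.INTER_CUBIC)
cv2.imwrite("pics/q1.png",a[:,:,::-1])
E
```

```text
24.5 [ 414.06 -123.59  204.98] [-0.03 -0.06 -1.54] [0.37 0.21 0.3 ] [-0.01 -0.   -0.01] 7.041408001819091
bottom proj [194.8 274.8] slot proj [195.4 279.9] tip of clipped top [186.7 208.4]
clipped_top [(array([187.5, 206.1]), 0.59), (array([209.9, 301.3]), 0.29)] [(array([330.3, 264.2]), 0.48)]
template_clipped [(array([187.2, 228.1]), 0.8)] [(array([333.1, 266.3]), 0.64)]
free_slot [(array([199. , 279.4]), 0.98), (array([187.5, 207. ]), 0.56)] [(array([320.2, 271. ]), 0.71)]
template_square [(array([227.1, 245.9]), 0.97)] [(array([333.6, 237.9]), 0.56), (array([319. , 269.3]), 0.27)]
[182.0, 208.7, 198.0, 281.0] 0.62
```

View pics/q1.png

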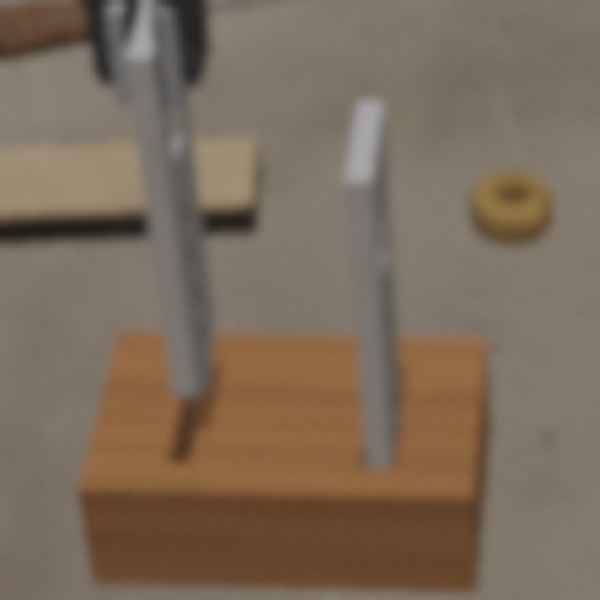

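Run:
```python
from h import *
np.set_printoptions(precision=1,suppress=True)
s=r.camera("side")
C=lambda x,y:(x/5.4545+159.6,y/5.4545+204.6)
by=np.array([.262,.965]);bx=np.array([.965,-.262])
def rel(p): d=p[:2]-np.array([414,-123]); return d@bx,d@by
for n,p,z in[("slot near end",(181,459),45),("slot mid vis",(188,425),45),("plate flat L",(173,394),58.5),("plate flat R",(209,394),58.5),("sq L",(365,465),45),("sq R",(395,465),45),("blk -x-y",(82,490),45),("blk +x-y",(482,498),45),("blk -x+y",(120,332),45),("blk +x+y",(487,340),45)]:
    w=atz(s,C(*p),z); print(n,w,np.array(rel(w)))
```

```text
slot near end [ 406.6 -144.5   45. ] [ -1.5 -22.6]
slot mid vis [ 410.7 -129.2   45. ] [-1.5 -6.9]
plate flat L [ 407.2 -127.4   58.5] [-5.4 -6.1]
plate flat R [ 418.9 -130.3   58.5] [ 6.6 -5.7]
sq L [ 465.6 -161.5   45. ] [ 59.8 -23.6]
sq R [ 475.2 -163.8   45. ] [ 69.7 -23.4]
blk -x-y [ 373.4 -150.9   45. ] [-31.9 -37.6]
blk +x-y [ 500.  -185.1   45. ] [ 99.3 -37.4]
blk -x+y [392.7 -77.9  45. ] [-32.3  37.9]
blk +x+y [ 517.2 -112.4   45. ] [96.8 37.2]
```

Crop: the plate bottom at (190,394) lines up with the slot at (185,430). They agree to about 1 mm, so I'm lowering by feel.

{"api": "drive_tool", "payload": {
  "targets": [
    [[0.02,0,-0.3,0,0,0],[0,0,-0.3,0,0,0],[0,0,-0.2,0,0,0],[0,0,-0.2,0,0,0],[0,0,-0.1,0,0,0]]
  ]
}}

```text
time_s: 25.6
tool_pos: [414.1, -123.5, 193.5]
ee_rot: [2.495, 1.908, -0.0]
wrist_force: [-0.2, 1.1, -1.0]
finger_gap: 6.7
gripper_force: 59.6
```

{"api": "drive_tool", "payload": {
  "targets": [
    [[0,0,-0.1,0,0,0],[0,0,-0.1,0,0,0],[0,0,-0.1,0,0,0],[0,0,0,0,0,0],[0,0,0,0,0,0]]
  ]
}}

```text
time_s: 26.1
tool_pos: [414.0, -123.5, 190.7]
ee_rot: [2.495, 1.908, -0.0]
wrist_force: [-0.6, -0.1, -2.1]
finger_gap: 6.9
gripper_force: 59.6
```

{"api": "drive_tool", "payload": {
  "targets": [
    [[0,0,-0.1,0,0,0],[0,0,-0.1,0,0,0],[0,0,0,0,0,0],[0,0,0,0,0,0],[0,0,0,0,0,0]]
  ]
}}

```text
time_s: 26.6
tool_pos: [414.1, -123.5, 188.7]
ee_rot: [2.495, 1.908, 0.0]
wrist_force: [-0.7, 0.3, -1.3]
finger_gap: 6.8
gripper_force: 59.6
```

```bash
python3 f.py
```

```text
26.9 [ 414.13 -123.51  188.76] [-1.08  0.39 -1.85] [0.3  0.48 0.46] [0.09 0.29 0.  ] 6.640786831926134
```

Slight side load toward −x, so I'll ease that way by 1 mm.

{"api": "drive_tool", "payload": {
  "targets": [
    [[-0.1,0.03,0,0,0,0],[0,0,0,0,0,0],[0,0,0,0,0,0],[0,0,-0.1,0,0,0],[0,0,-0.1,0,0,0]]
  ]
}}

```text
time_s: 27.4
tool_pos: [413.3, -123.3, 186.8]
ee_rot: [2.495, 1.908, 0.0]
wrist_force: [0.1, 0.1, -2.1]
finger_gap: 6.8
gripper_force: 59.6
```

```bash
python3 f.py
```

```text
27.7 [ 413.21 -123.23  186.8 ] [ 0.37 -0.49 -1.36] [0.5  0.3  0.33] [-0.01 -0.    0.01] 6.654630267873124
```

{"api": "drive_tool", "payload": {
  "targets": [
    [[0,0,-0.15,0,0,0],[0,0,-0.15,0,0,0],[0,0,-0.15,0,0,0],[0,0,-0.15,0,0,0],[0,0,0,0,0,0]]
  ]
}}

```text
time_s: 28.2
tool_pos: [413.1, -123.2, 180.5]
ee_rot: [2.495, 1.908, -0.0]
wrist_force: [-0.1, 0.0, -1.9]
finger_gap: 6.8
gripper_force: 59.5
```

```bash
python3 f.py
```

```text
28.5 [ 413.2  -123.24  180.82] [-0.02 -0.02 -1.57] [0.24 0.46 0.39] [-0.01  0.02 -0.  ] 6.619631837276407
```

{"api": "drive_tool", "payload": {
  "targets": [
    [[0,0,-0.15,0,0,0],[0,0,-0.15,0,0,0],[0,0,-0.15,0,0,0],[0,0,-0.15,0,0,0],[0,0,0,0,0,0]]
  ]
}}

```text
time_s: 29.0
tool_pos: [413.1, -123.2, 174.5]
ee_rot: [2.495, 1.908, -0.0]
wrist_force: [0.0, -0.0, -1.7]
finger_gap: 7.1
gripper_force: 59.5
```

```bash
python3 f.py
```

```text
29.3 [ 413.2  -123.24  174.82] [ 0.16 -0.06 -1.71] [0.46 0.34 0.38] [-0.01 -0.   -0.01] 7.040434454335004
```

{"api": "drive_tool", "payload": {
  "targets": [
    [[0,0,-0.15,0,0,0],[0,0,-0.15,0,0,0],[0,0,-0.15,0,0,0],[0,0,-0.15,0,0,0],[0,0,0,0,0,0]]
  ]
}}

```text
time_s: 29.8
tool_pos: [413.1, -123.2, 168.5]
ee_rot: [2.495, 1.908, -0.0]
wrist_force: [0.0, -0.3, -1.7]
finger_gap: 6.9
gripper_force: 59.5
```

```bash
python3 f.py
```

```text
30.1 [ 413.21 -123.24  168.84] [-0.43  0.3  -0.99] [0.56 0.47 0.3 ] [ 0.    0.01 -0.01] 6.889042233543115
```

{"api": "drive_tool", "payload": {
  "targets": [
    [[0,0,-0.1,0,0,0],[0,0,-0.1,0,0,0],[0,0,-0.1,0,0,0],[0,0,-0.1,0,0,0],[0,0,0,0,0,0]]
  ]
}}

```text
time_s: 30.6
tool_pos: [413.1, -123.2, 164.6]
ee_rot: [2.495, 1.908, 0.0]
wrist_force: [0.5, -0.5, -2.6]
finger_gap: 6.6
gripper_force: 59.5
```

```bash
python3 f.py
```

```text
30.9 [ 413.22 -123.25  164.82] [ 0.02 -0.07 -1.62] [0.17 0.5  0.39] [-0.02  0.01  0.  ] 7.438346720464005
```

{"api": "drive_tool", "payload": {
  "targets": [
    [[0,0,-0.1,0,0,0],[0,0,-0.1,0,0,0],[0,0,-0.1,0,0,0],[0,0,0,0,0,0],[0,0,0,0,0,0]]
  ]
}}

```text
time_s: 31.4
tool_pos: [413.2, -123.2, 161.7]
ee_rot: [2.495, 1.908, 0.0]
wrist_force: [-0.1, 0.3, -1.1]
finger_gap: 6.6
gripper_force: 59.5
```

{"api": "drive_tool", "payload": {
  "targets": [
    [[0,0,-0.05,0,0,0],[0,0,-0.05,0,0,0],[0,0,0,0,0,0],[0,0,0,0,0,0],[0,0,0,0,0,0]]
  ]
}}

```text
time_s: 31.9
tool_pos: [413.2, -123.2, 160.8]
ee_rot: [2.495, 1.908, 0.0]
wrist_force: [-0.2, 0.0, -1.2]
finger_gap: 7.0
gripper_force: 59.5
```

```bash
python3 f.py
```

```text
32.2 [ 413.18 -123.22  160.78] [ 0.24  0.02 -1.43] [0.29 0.59 0.23] [-0.   -0.   -0.01] 6.937565872259851
```

{"api": "drive_tool", "payload": {
  "targets": [
    [[0,0,-0.05,0,0,0],[0,0,0,0,0,0],[0,0,0,0,0,0],[0,0,0,0,0,0],[0,0,0,0,0,0]]
  ]
}}

```text
time_s: 32.7
tool_pos: [413.2, -123.2, 160.3]
ee_rot: [2.495, 1.908, 0.0]
wrist_force: [0.9, 0.3, -2.0]
finger_gap: 6.8
gripper_force: 59.5
```

```bash
python3 f.py
```

```text
33.0 [ 413.16 -123.21  160.28] [ 0.03  0.23 -1.41] [0.26 0.33 0.55] [-0.    0.02  0.01] 6.5017357188766844
```

{"api": "drive_tool", "payload": {
  "targets": [
    [[0,0,-0.05,0,0,0],[0,0,0,0,0,0],[0,0,0,0,0,0],[0,0,0,0,0,0],[0,0,0,0,0,0]]
  ]
}}

```text
time_s: 33.5
tool_pos: [413.2, -123.2, 159.8]
ee_rot: [2.495, 1.908, 0.0]
wrist_force: [-0.2, 0.9, 0.0]
finger_gap: 6.9
gripper_force: 59.8
```

{"api": "drive_tool", "payload": {
  "targets": [
    [[0,0,-0.05,0,0,0],[0,0,0,0,0,0],[0,0,0,0,0,0],[0,0,0,0,0,0],[0,0,0,0,0,0]]
  ]
}}

```text
time_s: 34.0
tool_pos: [413.4, -123.3, 159.8]
ee_rot: [2.494, 1.908, 0.001]
wrist_force: [-1.1, 0.5, 6.6]
finger_gap: 7.1
gripper_force: 60.7
```

```bash
python3 f.py
```

```text
34.3 [ 413.43 -123.37  159.81] [-0.8   0.04  5.68] [0.37 0.5  0.51] [0.11 0.27 0.01] 6.692936810367507
```

{"api": "drive_tool", "payload": {
  "targets": [
    [[0,0,-0.05,0,0,0],[0,0,0,0,0,0],[0,0,0,0,0,0],[0,0,0,0,0,0],[0,0,0,0,0,0]]
  ]
}}

```text
time_s: 34.8
tool_pos: [413.6, -123.5, 159.8]
ee_rot: [2.494, 1.907, 0.001]
wrist_force: [-1.0, 0.8, 11.6]
finger_gap: 6.6
gripper_force: 61.5
```

```bash
python3 f.py
```

```text
35.1 [ 413.57 -123.45  159.76] [-1.58  0.64 10.85] [0.2  0.51 0.4 ] [0.23 0.53 0.  ] 6.713119126030526
```

Home at TCP z 159.8, as predicted. I'll relax by 0.8 mm, then open a little.

{"api": "drive_tool", "payload": {
  "targets": [
    [[0,0,0.05,0,0,0],[0,0,0.04,0,0,0],[0,0,0,0,0,0],[0,0,0,0,0,0],[0,0,0,0,0,0]]
  ]
}}

```text
time_s: 35.6
tool_pos: [413.3, -123.3, 159.8]
ee_rot: [2.495, 1.908, 0.0]
wrist_force: [-0.3, -0.2, 3.9]
finger_gap: 6.6
gripper_force: 60.5
```

{"api": "drive_tool", "payload": {
  "targets": [
    [[0,0,0,0,0,0],[0,0,0,0,0,0],[0,0,0,0,0,0],[0,0,0,0,0,0],[0,0,0,0,0,0]]
  ],
  "gripper": 3.2
}}

```text
time_s: 36.1
tool_pos: [413.2, -123.2, 159.6]
ee_rot: [2.495, 1.908, 0.0]
wrist_force: [0.1, 0.2, -0.5]
finger_gap: 32.0
gripper_force: 0.0
```

{"api": "drive_tool", "payload": {
  "targets": [
    [[0,0,0.5,0,0,0],[0,0,1,0,0,0],[0,0,1.5,0,0,0],[0,0,2,0,0,0],[0,0,2,0,0,0]]
  ]
}}

```text
time_s: 36.6
tool_pos: [413.1, -123.2, 231.2]
ee_rot: [2.495, 1.908, 0.0]
wrist_force: [0.6, 0.4, -0.0]
finger_gap: 32.4
gripper_force: 0.0
```

{"api": "drive_tool", "payload": {
  "targets": [
    [[-1,2,2,0,0,0],[-1,3,1,0,0,0],[-1,3,0,0,0,0],[-1,3,0,0,0,0],[0,0,0,0,0,0]]
  ]
}}

```text
time_s: 37.1
tool_pos: [371.9, -10.9, 260.9]
ee_rot: [2.492, 1.911, 0.002]
wrist_force: [-0.3, -0.3, -0.2]
finger_gap: 31.9
gripper_force: 0.0
```

```bash
python3 f.py
python3 - <<'E'
from h import *
np.set_printoptions(precision=1,suppress=True)
s=r.camera("side");t=r.camera("top")
for q in["clipped_top","template_clipped","template_square","template_round"]:
  a=r.pinpoint(s,q);b=r.pinpoint(t,q)
  print(q,[(np.array(y["pixel"]),round(y["conf"],2)) for y in a[:2]],[(np.array(y["pixel"]),round(y["conf"],2)) for y in b[:2]])
print(proj(s,(413.2,-123.2,122.5)),proj(s,(413.2,-123.2,163)))
a=cv2.resize(s["frame"][100:320,160:340],(490,600),interpolation=cv2.INTER_CUBIC)
cv2.imwrite("pics/z1.png",a[:,:,::-1])
E
```

```text
37.4 [373.52 -13.9  259.76] [ 0.29 -0.07  0.16] [0.51 0.67 0.42] [-0.    0.01 -0.01] 32.18619213227763
clipped_top [(array([191.7, 226.7]), 0.79)] [(array([242.2, 138.3]), 0.63)]
template_clipped [(array([189.7, 243.4]), 0.89)] []
template_square [(array([228.6, 245.7]), 0.96)] [(array([334.6, 239.3]), 0.79)]
template_round [(array([289.5, 167.1]), 0.59)] [(array([243.2, 159.8]), 0.81)]
[191.  248.1] [188.8 230. ]
```

View pics/z1.png

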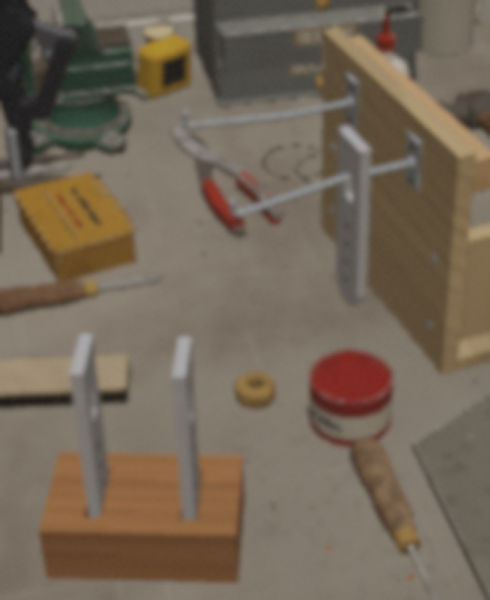

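The clipped template (crop (88,430)) stands in the free slot level with the square one at (185,430). The round one still hangs at (353,215), so I'm handing in.

```bash
python3 -c "
from rig import r
print(r.sign_off())"
```

```text
the job is handed in; nothing more can be done
None
```

The clipped template is off its peg, standing fully home in the block's free slot and released; the other two templates are where they were, and I've handed the job in, though the hand-in returned no verdict.

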